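# Set the phase shifter six clicks up from its zero stop

### The arm

A 7-joint arm with a two-finger parallel gripper is mounted at the origin on the work surface. World frame = base frame: x ahead of the robot, y to its left, z up, the work surface at z = 0. Lengths are in m, angles in rad, forces in N, time in s.
With the tool pointing down it reaches from about 0.4 to 0.75 m from the base axis. Payload 19.5 kg.
Tool frame: the origin (TCP) lies on the centre line of the jaws, within the pads' length; the fingertips stand ctrl.tip_reach ahead of it and the grasp point (between the pads) is the TCP (ctrl.tip_reach is the distance from the TCP to the fingertips, in m); z points along the fingers, y is the direction in which the jaws open and shut (so a half turn about z gives the same grasp; the last joint's range is limited). The gripper opens to 85 mm and grips with 20 to 120 N. Pads are 22 mm wide; open, the fingers measure 114 mm over their backs; the gripper's body (76 mm by 85 mm) begins 54 mm behind the grasp point. The pads swing forward as they close: fully open they stand 13 mm farther back than shut.
Start: joints at [1.121, 0.707, -0.028, 1.485, 0.022, 0.951, -0.075], TCP at [0.228, -0.528, 0.25] pointing down, gripper open.
Joint ranges: [-2.71, 2.71], [-0.32, 2.16], [-1.57, 1.52], [0, 2.45], [-1.46, 4.6], [0, 2.02], [-2.83, 2.83]. Speed limits (rad/s): [1.89, 1.89, 2.57, 2.57, 3.01, 3.01, 3.01].

### API

Orientations are given as a rotation vector (axis times angle).
In Python, from bench import ctrl, viewer, job gives the robot as it stands.
- The arm moves only by the shell command python3 -m inch 'ROWS' [FORCE]. ROWS is JSON, a list of rows, each a list of 7 numbers: the closure, from 0 (fully open) to 1 (shut), then the shift along the tool's x, y, z in cm, then the turn, a rotation vector about the tool's x, y, z in degrees. A call has exactly 10 rows; each row is the pose to reach, as a shift and turn from the pose commanded when the call began, along the tool's axes at that moment; what a row does not reach only later rows make up. A row lasts 1/10 s, in which the tool goes at most 50 mm and 8.59 degrees, less where a joint would pass 70% of its speed; a pose out of reach is approached as far as the arm can. A call with a gripper value outside its range is refused whole. The fingers move at their own pace and stop on an object; FORCE is the grip in N (left out, the last holds). Time passes only in rows, so rows that repeat a pose let the fingers close, or fill a call up. It gives the time, the measured TCP pose, the force and the opening at its end, in the units of the state.
- ctrl.read_state(): the state, without advancing time (a new reading comes with each control period).
- viewer.snapshot(name): name is "scene" or "top" or "wrist"; returns a dict with "pixels" (400x640x3 uint8, red, green, blue), "depth" (400x640 float32, m along the optical axis (not along the pixel's ray), 0 where there is no reading), "camera_matrix" (3x3 intrinsics, pixels), "extrinsics" (4x4, takes a point from camera to world coordinates); the wrist camera has in their place "mount" (4x4, takes a point from camera to tool coordinates, whose origin is the TCP and whose axes are the flange's). Camera axes: x right, y down, z forward; pixel columns grow to the right and rows downward; lengths in m; the calibration is good to about 2 mm. A picture is of the moment at which its call begins: read the wrist's pose just before it.
- job.close_job(): hands the job in, once; it reports no verdict.
The state is a dict: "t": time; "joints": joint angles; "joint_velocities": joint speeds; "tau": joint torques, N m; "eef_pos": TCP position; "ee_rot": TCP orientation; "force": force on the tool from outside, world axes, zero at the start; "wrist_torque": the same for the moment, N m; "width": finger opening in m.
Only numpy, scipy, OpenCV 4.12 (cv2) and the standard library are available. Lean on these libraries where they do the work, as an engineer would, in place of code of your own. Each camera call takes 0.05 s, during which the arm holds its last target.

### The job

The phase shifter has been left at an unknown setting, so set it afresh: hold its push-to-turn knob pressed down and turn it counter-clockwise to the zero stop without forcing it, then, still pressing, turn it clockwise by exactly six clicks. Let the knob spring back up so that it locks there, and leave the dish, the amplifier and the screwdriver where they are.

Things in the scene. Friction and masses are not known exactly. Their poses are not given: they have to be found in the camera images.
- phase_shifter: Fixed coaxial phase shifter: plain aluminium box 76 (x) x 110 (y) x 45 mm high, bolted to the steel table by two bars 120 mm long in x and 8 mm high; a round knob stands upright in the middle of its top, two brass-capped connectors stick 15 mm out of its -y end and a steel U tube 76 mm out of its +y end. Origin at the centre of its underside, z up.
- knob_top (a point): Fixed point on the knob's vertical axis at the height of its top face while up (87 mm over the table, 42 mm over the box); its axes are the box's. The knob: black ribbed cylinder, 38 mm diameter, 28 mm high, no mark or pointer. Between its underside and the box 14 mm are free around a 25 mm collar and the shaft. It clicks every 20 degrees; a click takes 0.18 N m to leave, then jumps on.
- knob (a joint): How far the knob is pressed down, in m: 0 fully up and locked, 0.008 on the floor of its bushing. A spring pushes it up with 3 N at the top and 1 N more per mm; from 4 mm down (7 N) it is unlocked and turns; 5 to 6 mm (8 to 9 N) is a good depth. Let go in a click it springs up and locks; let go between clicks it snaps into the nearest click first.
- u_line (a joint): How far the knob has driven the steel U tube out, in m: 0 in the zero position, 0.000025 (0.025 mm) more per click clockwise (seen from above), eleven clicks in all. It starts locked in some click, three to six from zero, which cannot be seen; the steps are too fine for this reading, so count clicks from the stop.
- bushing: Locking bushing of the knob: the collar and its inside in the box. Origin on the knob's axis at the top face of the box. Twisting the knob while it is up, or driving it hard onto its floor, loads it: 20 N (0.48 N m of twist on a locked knob) is the most it takes.
- end_stop: Zero stop inside the box, at the counter-clockwise end: a firm buffer 24 mm off the knob's axis that gives about 1 mm (2.4 degrees of turn) per 6 N, met 2 degrees beyond the zero position. Over 15 N forces it (0.36 N m, felt as 0.4 N m with the click's own resistance); 0.25 to 0.3 N m at the knob that stays instead of jumping on is a sure sign of it. Let go, the knob settles back in the zero position.
- dish: Clear, whitish round plastic dish with lid, 60 mm diameter, 14 mm high, loose. Origin at the centre of its underside. To be left alone.
- amplifier: Small aluminium amplifier block 52 x 40 x 16 mm with a brass connector at each end, loose. Origin at the centre of its underside. To be left alone.
- screwdriver: Screwdriver with a black handle, 150 mm long, 26 mm thick, lying on the table along its own x. Origin at the middle of its length on its underside. To be left alone.

How it is judged:
On the way:
1. the knob has been turned back to the zero stop (value of joint u_line below 7.5e-06 m), for 0.2 s.
At the end, for the whole second after the job is handed in: The knob rests six clicks clockwise of the zero position (the U line 0.150 mm out, within 0.008 mm, a third of a click), is fully up and locked (within 1 mm), and the dish, the amplifier and the screwdriver are within 20 mm of where they were (value of joint u_line between 0.000142 and 0.000158 m and value of joint knob below 0.001 m and distance of each of dish, amplifier, screwdriver from where it was at the start of the episode below 0.02 m); the robot touches nothing.
It fails at once if the zero stop is forced with more than 15 N (contact force between end_stop and anything else above 15 N).
It fails at once if the locking bushing is loaded with more than 20 N (knob twisted while locked, or driven hard onto its floor) (contact force between bushing and anything else above 20 N).
It fails at once if the dish, the amplifier or the screwdriver is moved by more than 20 mm (distance of any of dish, amplifier, screwdriver from where it was at the start of the episode above 0.02 m).
It also fails if it takes over 72 s, if anything falls off the work surface, if the arm or the gripper's body presses on something with over 40 N, if the wrist force passes 120 N, or if a joint passes its speed limit or range.

## Working session

There is one attempt and no reset: what is moved stays moved. The work goes in short steps, Python scripts to look and compute and a shell command to move; the robot and the scene stay as the last step left them, time stands still between calls to the robot, and variables do not carry over. Pictures are saved under pics/ and viewed, and the job is handed in when it is done.

```bash
ls; mkdir -p pics; cat > h.py <<'E'
import numpy as np, cv2
from scipy.spatial.transform import Rotation as R
from bench import ctrl, viewer, job
def snap(n,f):
    s=ctrl.read_state(); d=viewer.snapshot(n)
    cv2.imwrite('pics/'+f+'.png',d['pixels'][:,:,::-1])
    if 'mount' in d:
        T=np.eye(4);T[:3,:3]=R.from_rotvec(s['ee_rot']).as_matrix();T[:3,3]=s['eef_pos'];E=T@d['mount']
    else: E=d['extrinsics']
    np.savez('pics/'+f+'.npz',depth=d['depth'],K=d['camera_matrix'],E=E)
    return d
def P(f,u,v,z=None):
    a=np.load('pics/'+f+'.npz');K,E=a['K'],a['E']
    r=np.linalg.inv(K)@[u,v,1]
    if z is None: c=r*a['depth'][int(v),int(u)]
    else:
        rw=E[:3,:3]@r; c=r*((z-E[2,3])/rw[2])
    return E[:3,:3]@c+E[:3,3]
E
python3 - <<'E'
from h import *
for n in ['scene','top','wrist']: snap(n,n+'0')
s=ctrl.read_state()
for k in s: print(k,np.round(s[k],3))
print(ctrl.tip_reach)
E
```

```text
pics
t 0.15
joints [ 1.121  0.707 -0.028  1.485  0.022  0.951 -0.075]
joint_velocities [-0.    -0.003 -0.001 -0.001 -0.001  0.001 -0.001]
tau [ 3.0000e-03 -8.8330e+01  1.2360e+00 -2.3619e+01  1.7000e-02  5.0000e-03
 -0.0000e+00]
eef_pos [ 0.228 -0.528  0.25 ]
ee_rot [-3.076 -0.636  0.   ]
force [0.311 0.163 0.504]
wrist_torque [-0.032 -0.024 -0.007]
width 0.086
0.019
```

View pics/scene0.png

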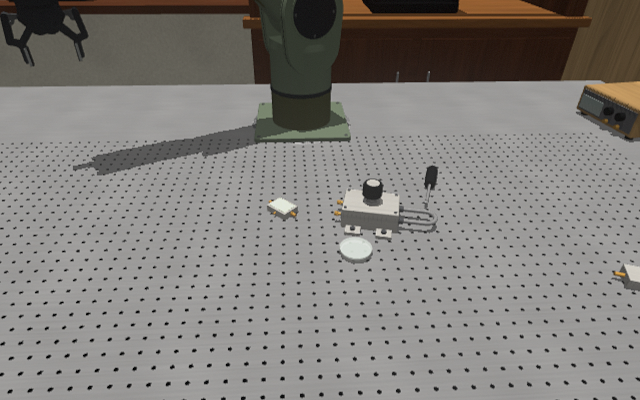

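View pics/top0.png

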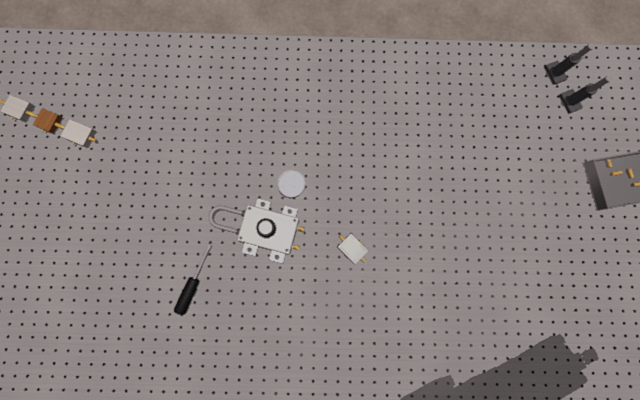

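View pics/wrist0.png

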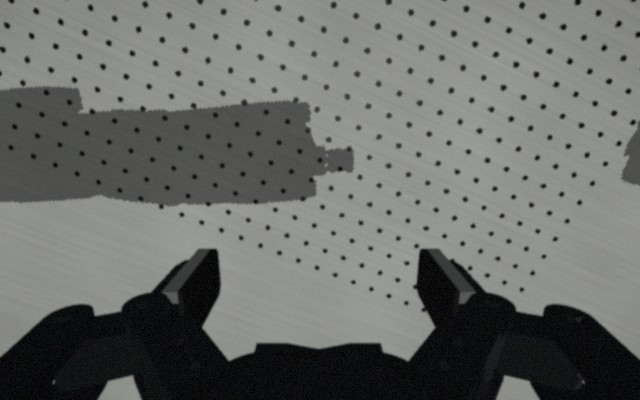

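The scene view shows the knob at (373,188), and the top view shows it at (266,228). In the top view the dish is at (291,183), the amplifier at (352,249) and the screwdriver runs from (183,310) to (210,246).

```bash
python3 - <<'E'
from h import *
for u,v in [(266,228),(250,215),(290,240),(291,183),(352,249),(186,297),(210,246),(215,218)]: print('top',u,v,P('top0',u,v).round(4))
for u,v in [(373,183),(373,190),(355,205)]: print('scene',u,v,P('scene0',u,v).round(4))
for f in ['top0','scene0']:
    a=np.load('pics/'+f+'.npz'); K,E,d=a['K'],a['E'],a['depth']
    v,u=np.mgrid[:400,:640]
    c=np.stack([u,v,np.ones_like(u)],-1)@np.linalg.inv(K).T*d[...,None]
    w=c@E[:3,:3].T+E[:3,3]
    kn=P('top0',266,228)
    m=(abs(w[...,2]-.087)<.006)&(np.hypot(w[...,0]-kn[0],w[...,1]-kn[1])<.035)
    q=w[m]; print(f,'knob',m.sum(),q.mean(0),(q.min(0)+q.max(0))/2,np.ptp(q,axis=0))
    m=(abs(w[...,2]-.045)<.006)&(np.hypot(w[...,0]-kn[0],w[...,1]-kn[1])<.09)
    q=w[m]; r=cv2.minAreaRect(q[:,:2].astype(np.float32)*1000);print('box',m.sum(),r,np.median(q[:,2]))
E
```

```text
top 266 228 [0.4878 0.1214 0.0829]
top 250 215 [0.5163 0.1595 0.0454]
top 290 240 [0.4674 0.0766 0.044 ]
top 291 183 [0.5911 0.0799 0.0123]
top 352 249 [ 0.4525 -0.0522  0.0162]
top 186 297 [0.3495 0.2837 0.0259]
top 210 246 [0.4527 0.2452 0.0135]
top 215 218 [0.5129 0.2415 0.0011]
scene 373 183 [0.4937 0.1225 0.0879]
scene 373 190 [0.5086 0.1205 0.0817]
scene 355 205 [0.5029 0.0894 0.0442]
top0 knob 285 [0.48874033 0.12185993 0.08530739] [0.48898575 0.12250815 0.08515364] [0.0367486  0.03671055 0.00754014]
box 1692 ((489.00531005859375, 122.3747329711914), (110.34870910644531, 75.91564178466797), 76.250732421875) 0.04369625834531288
scene0 knob 181 [0.49624324 0.12189544 0.08579565] [0.49331905 0.12232966 0.08477889] [0.0364844  0.03608821 0.00754607]
box 1142 ((492.30279541015625, 122.91897583007812), (109.48100280761719, 79.72101593017578), 76.73551940917969) 0.04458447676454086
```

```bash
python3 -c "
import cv2
a=cv2.imread('pics/top0.png')[170:330,160:400];cv2.imwrite('pics/top0c.png',cv2.resize(a,None,fx=3.3,fy=3.3,interpolation=2))"
```

```text
(no output)
```

View pics/top0c.png

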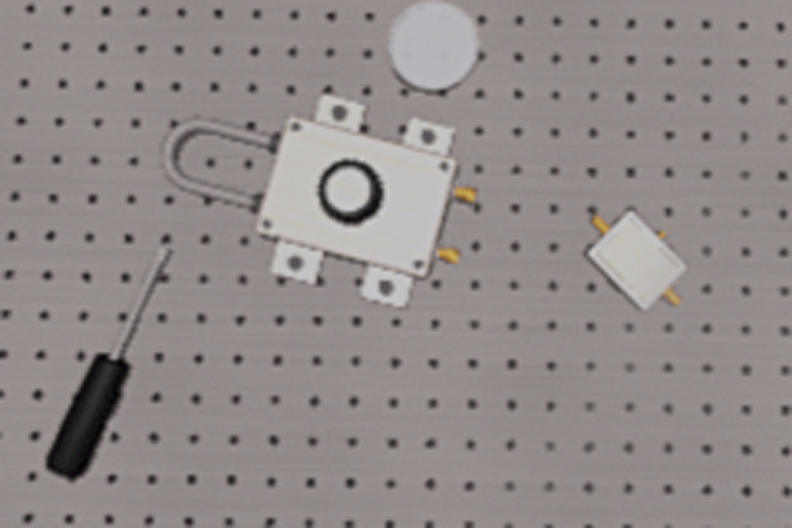

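The box matches its given size and heights, and both views put the knob axis near (0.490, 0.122). I'll move above it in two legs.

```bash
cat >> h.py <<'E'
def to(p,yawturn=0):
    s=ctrl.read_state(); M=R.from_rotvec(s['ee_rot']).as_matrix()
    return (M.T@(np.array(p)-s['eef_pos'])*100).round(2)
def st():
    s=ctrl.read_state()
    M=R.from_rotvec(s['ee_rot']).as_matrix()
    print('t%.2f'%s['t'],'p',np.round(s['eef_pos'],4),'yawx',round(np.degrees(np.arctan2(M[1,0],M[0,0])),2),'tilt',M[:2,2].round(4),'j7',round(s['joints'][6],3),'F',np.round(s['force'],2),'T',np.round(s['wrist_torque'],3),'w',round(s['width'],4))
E
python3 - <<'E'
from h import *
st(); d=viewer.snapshot('wrist'); print(d['mount'].round(3))
print(to([.45,-.2,.25]),R.from_rotvec(ctrl.read_state()['ee_rot']).as_matrix().round(3))
E
```

```text
t0.15 p [ 0.228  -0.5277  0.25  ] yawx 23.37 tilt [-0.0004  0.0007] j7 -0.075 F [0.31 0.16 0.5 ] T [-0.032 -0.024 -0.007] w 0.0856
[[ 0.001 -0.965 -0.262  0.066]
 [ 1.     0.001  0.    -0.   ]
 [ 0.    -0.262  0.965 -0.124]
 [ 0.     0.     0.     1.   ]]
[ 3.338e+01 -2.128e+01  2.000e-02] [[ 0.918  0.397 -0.   ]
 [ 0.397 -0.918  0.001]
 [-0.    -0.001 -1.   ]]
```

```bash
python3 -m inch '[[0,3.34,-2.13,0,0,0,-4],[0,6.68,-4.26,0,0,0,-8],[0,10,-6.4,0,0,0,-12],[0,13.4,-8.5,0,0,0,-16],[0,16.7,-10.6,0,0,0,-20],[0,20,-12.8,0,0,0,-24],[0,23.4,-14.9,0,0,0,-28],[0,26.7,-17,0,0,0,-32],[0,30,-19.2,0,0,0,-36],[0,33.4,-21.3,0,0,0,-40]]'
python3 - <<'E'
from h import *
st(); print(to([.49,.122,.25]))
E
```

```text
t: 1.2
eef_pos: [0.4508, -0.1984, 0.2503]
ee_rot: [-2.671, -1.654, 0.0]
force: [0.1, -0.2, -0.9]
width: 0.0857
t1.20 p [ 0.4508 -0.1984  0.2503] yawx 63.52 tilt [-0.0001  0.0001] j7 -0.258 F [ 0.07 -0.25 -0.87] T [-0.022 -0.031 -0.011] w 0.0857
[ 3.042e+01 -1.077e+01  3.000e-02]
```

```bash
python3 -m inch '[[0,3.04,-1.08,0,0,0,-4],[0,6.1,-2.15,0,0,0,-8],[0,9.1,-3.2,0,0,0,-12],[0,12.2,-4.3,0,0,0,-16],[0,15.2,-5.4,0,0,0,-20],[0,18.3,-6.5,0,0,0,-24],[0,21.3,-7.5,0,0,0,-28],[0,24.3,-8.6,0,0,0,-32],[0,27.4,-9.7,0,0,0,-36],[0,30.4,-10.8,0,0,0,-40]]'
python3 - <<'E'
from h import *
st(); snap('wrist','w1')
E
```

```text
t: 2.2
eef_pos: [0.4899, 0.1217, 0.2503]
ee_rot: [-1.944, -2.468, 0.0]
force: [0.3, -0.4, 0.3]
width: 0.0857
t2.20 p [0.4899 0.1217 0.2503] yawx 103.53 tilt [-0.0001  0.    ] j7 -0.337 F [ 0.33 -0.38  0.27] T [-0.064  0.002 -0.044] w 0.0857
```

View pics/w1.png

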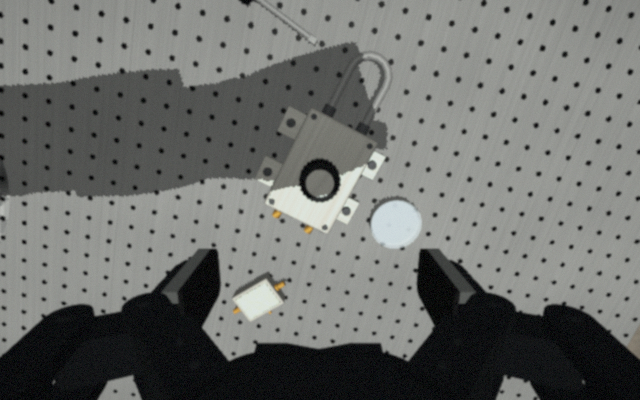

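The wrist view shows the knob at (319,181), the dish at (396,222) and the amplifier at (258,298), with the jaws open on either side. I'll measure the knob from here.

```bash
cat > k.py <<'E'
from h import *
import sys
f=sys.argv[1]
a=np.load('pics/'+f+'.npz'); K,E,d=a['K'],a['E'],a['depth']
v,u=np.mgrid[:400,:640]
c=np.stack([u,v,np.ones_like(u)],-1)@np.linalg.inv(K).T*d[...,None]
w=c@E[:3,:3].T+E[:3,3]
m=(w[...,2]>.078)&(w[...,2]<.093)&(np.hypot(w[...,0]-.49,w[...,1]-.122)<.028)
q=w[m]; print('knob',m.sum(),'ztop',np.percentile(q[:,2],[50,95]),cv2.minEnclosingCircle((q[:,:2]*1000).astype(np.float32)))
t=q[q[:,2]>.0855];print(t.mean(0),cv2.minEnclosingCircle((t[:,:2]*1000).astype(np.float32)))
m=(abs(w[...,2]-.045)<.005)&(np.hypot(w[...,0]-.49,w[...,1]-.122)<.08)
q=w[m]; print('box',cv2.minAreaRect((q[:,:2]*1000).astype(np.float32)),np.median(q[:,2]))
E
python3 k.py w1; python3 - <<'E'
from h import *
a=np.load('pics/w1.npz');print(a['depth'][330,180:220:8],a['depth'][200:340:20,320])
E
```

```text
knob 1329 ztop [0.08694644 0.08824303] ((490.4436340332031, 124.80836486816406), 19.324302673339844)
[0.49036483 0.12535197 0.08717159] ((490.4127502441406, 124.94676208496094), 17.531652450561523)
box ((490.547119140625, 124.73843383789062), (110.20645904541016, 76.15850830078125), 76.21331024169922) 0.04494864190543357
[0.07496781 0.07602578 0.07594134 0.07602349 0.4364593 ] [0.29992598 0.3489151  0.40167284 0.40738565 0.4153854  0.4232229
 0.43185246]
```

The wrist view and the top view disagree by about 2.5 mm. I'll turn the tool 80° and measure again to separate the camera-mount error from the knob position.

```bash
python3 -m inch '[[0,0,0,0.8,0,0,8],[0,0,0,1.6,0,0,16],[0,0,0,2.4,0,0,24],[0,0,0,3.2,0,0,32],[0,0,0,4,0,0,40],[0,0,0,4,0,0,48],[0,0,0,4,0,0,56],[0,0,0,4,0,0,64],[0,0,0,4,0,0,72],[0,0,0,4,0,0,80]]'
python3 - <<'E'
from h import *
st(); snap('wrist','w2')
E
python3 k.py w2
```

```text
t: 3.25
eef_pos: [0.4899, 0.1203, 0.2103]
ee_rot: [-3.078, -0.627, 0.0]
force: [0.2, 1.1, 0.0]
width: 0.0856
t3.25 p [0.4899 0.1203 0.2103] yawx 23.03 tilt [-0.      0.0001] j7 -1.374 F [0.21 1.13 0.05] T [ 0.016  0.011 -0.023] w 0.0856
knob 1737 ztop [0.08691584 0.08828736] ((490.6551208496094, 124.08128356933594), 19.30640983581543)
[0.49115287 0.1244757  0.08715254] ((491.0916748046875, 124.36087036132812), 17.59434700012207)
box ((490.77947998046875, 124.1031265258789), (110.07726287841797, 76.08470153808594), 76.41380310058594) 0.04493238380251888
```

View pics/w2.png

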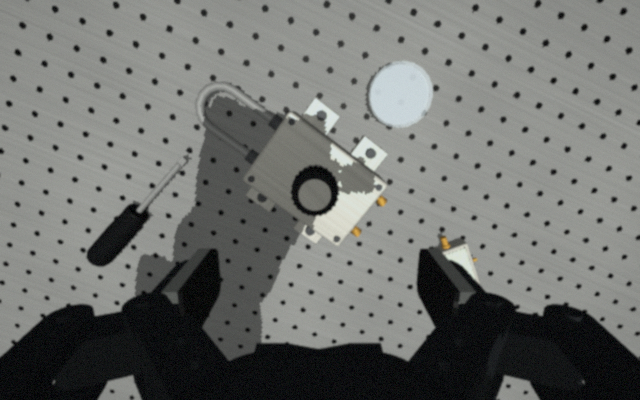

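```bash
python3 - <<'E'
from h import *
st(); snap('wrist','w3'); st()
E
python3 k.py w3
python3 - <<'E'
from h import *
a1,a2=np.load('pics/w1.npz')['E'],np.load('pics/w3.npz')['E']
d=viewer.snapshot('wrist')['mount']
M1=(a1@np.linalg.inv(d))[:2,:2];M2=(a2@np.linalg.inv(d))[:2,:2]
e1=np.array([490.5,124.77]);e2=np.array([490.7,124.09])
m=np.linalg.solve(M1-M2,e1-e2);print('m',m,'p',e1-M1@m)
st()
E
```

```text
t3.30 p [0.4899 0.1204 0.2103] yawx 22.52 tilt [-0.0001  0.0002] j7 -1.38 F [ 0.12  1.12 -0.01] T [ 0.02   0.007 -0.055] w 0.0855
t3.35 p [0.4899 0.1205 0.2102] yawx 23.23 tilt [-0.0001 -0.0002] j7 -1.372 F [ 0.44  0.41 -0.48] T [-0.022 -0.05   0.012] w 0.0854
knob 1738 ztop [0.08692919 0.08823751] ((490.6740417480469, 124.21774291992188), 19.292762756347656)
[0.4913369  0.12441021 0.08714734] ((491.0324401855469, 124.404541015625), 17.811824798583984)
box ((490.7109680175781, 124.1357421875), (110.19947814941406, 76.23992919921875), 76.31038665771484) 0.044952691394497646
m [0.37467354 0.39670804] p [490.20194132 124.31292392]
t3.40 p [0.4898 0.1205 0.2102] yawx 23.54 tilt [-0.0002 -0.0002] j7 -1.368 F [-0.7  -0.09  0.2 ] T [0.03  0.039 0.016] w 0.0857
```

```bash
python3 - <<'E'
from h import *
print(to([.4903,.1243,.12]))
E
```

```text
[ 0.2  -0.33  9.02]
```

```bash
python3 -m inch '[[0,0.2,-0.33,1.5,0,0,0],[0,0.2,-0.33,3,0,0,0],[0,0.2,-0.33,4.5,0,0,0],[0,0.2,-0.33,6,0,0,0],[0,0.2,-0.33,7.5,0,0,0],[0,0.2,-0.33,9,0,0,0],[0,0.2,-0.33,9,0,0,0],[0,0.2,-0.33,9,0,0,0],[0,0.2,-0.33,9,0,0,0],[0,0.2,-0.33,9,0,0,0]]' 20
python3 - <<'E'
from h import *
st(); snap('wrist','w4'); print(to([.4903,.1243,.079]))
E
python3 k.py w4
```

```text
t: 4.4
eef_pos: [0.4907, 0.1242, 0.121]
ee_rot: [-3.076, -0.637, -0.001]
force: [0.5, 0.2, -0.4]
width: 0.0856
t4.40 p [0.4907 0.1242 0.121 ] yawx 23.41 tilt [0.0008 0.0004] j7 -1.361 F [ 0.5   0.15 -0.36] T [ 0.031 -0.007 -0.038] w 0.0856
[-0.03 -0.02  4.19]
knob 3806 ztop [0.0869543  0.08807647] ((490.5696716308594, 123.96479034423828), 19.392093658447266)
[0.49129279 0.12447761 0.08715223] ((490.9170227050781, 124.40752410888672), 17.662044525146484)
box ((490.9457092285156, 124.27301025390625), (109.5153579711914, 75.60897064208984), 76.43235778808594) 0.044967986291541334
```

View pics/w4.png

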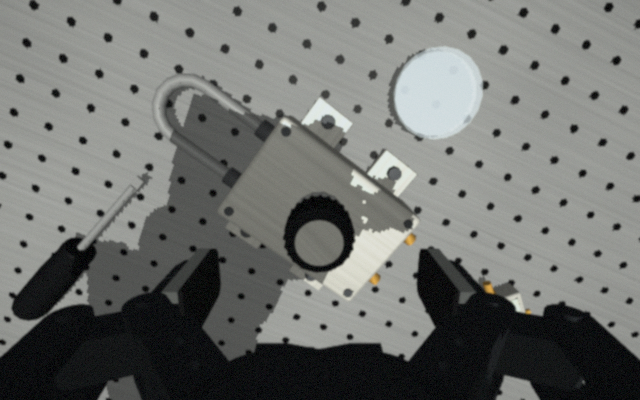

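The knob spans columns 284 to 354 (middle 319) and the pads' midline is at 318.5, so it is centred between the jaws. Next I descend to TCP z = 0.079 and start closing.

```bash
python3 -m inch '[[0,0,0,1,0,0,0],[0,0,0,2,0,0,0],[0,0,0,3,0,0,0],[0,0,0,4,0,0,0],[0,0,0,4.2,0,0,0],[0.1,0,0,4.2,0,0,0],[0.2,0,0,4.2,0,0,0],[0.3,0,0,4.2,0,0,0],[0.4,0,0,4.2,0,0,0],[0.45,0,0,4.2,0,0,0]]' 20
python3 - <<'E'
from h import *
st()
E
```

```text
t: 5.45
eef_pos: [0.4905, 0.1242, 0.0785]
ee_rot: [-3.076, -0.636, -0.001]
force: [-0.4, -0.0, 0.4]
width: 0.047
t5.45 p [0.4905 0.1242 0.0785] yawx 23.37 tilt [0.0003 0.0002] j7 -1.356 F [-0.44 -0.02  0.43] T [ 0.025 -0.031 -0.003] w 0.047
```

```bash
python3 -m inch '[[0.47,0,0,0,0,0,0],[0.49,0,0,0,0,0,0],[0.5,0,0,0,0,0,0],[0.51,0,0,0,0,0,0],[0.52,0,0,0,0,0,0],[0.53,0,0,0,0,0,0],[0.54,0,0,0,0,0,0],[0.55,0,0,0,0,0,0],[0.55,0,0,0,0,0,0],[0.55,0,0,0,0,0,0]]' 20
python3 - <<'E'
from h import *
st()
snap('wrist','w5')
E
```

```text
t: 6.45
eef_pos: [0.4905, 0.1241, 0.0783]
ee_rot: [-3.076, -0.636, -0.0]
force: [1.3, -0.3, 0.9]
width: 0.038
t6.45 p [0.4905 0.1241 0.0783] yawx 23.36 tilt [-0.  0.] j7 -1.356 F [ 1.26 -0.33  0.93] T [-0.218  0.005 -0.01 ] w 0.038
```

View pics/w5.png

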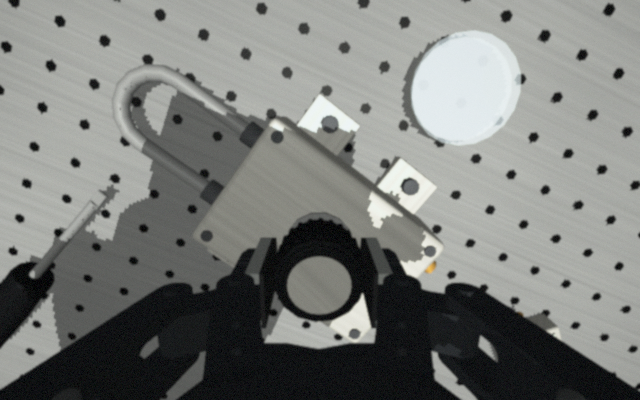

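The pads sit against both sides of the knob, whose top is at (319,285). I'll firm up the grip.

```bash
python3 -m inch '[[0.56,0,0,0,0,0,0],[0.57,0,0,0,0,0,0],[0.58,0,0,0,0,0,0],[0.6,0,0,0,0,0,0],[0.62,0,0,0,0,0,0],[0.64,0,0,0,0,0,0],[0.66,0,0,0,0,0,0],[0.7,0,0,0,0,0,0],[0.7,0,0,0,0,0,0],[0.7,0,0,0,0,0,0]]' 50
python3 - <<'E'
from h import *
st()
E
```

```text
t: 7.5
eef_pos: [0.4905, 0.124, 0.0783]
ee_rot: [3.077, 0.636, 0.0]
force: [2.2, -4.8, 3.1]
width: 0.0367
t7.50 p [0.4905 0.124  0.0783] yawx 23.35 tilt [ 0.0001 -0.0001] j7 -1.357 F [ 2.16 -4.81  3.06] T [-1.071 -0.462 -0.009] w 0.0367
```

```bash
python3 -m inch '[[0.7,0,0.02,0,0,0,0],[0.7,0,0.04,0,0,0,0],[0.7,0,0.04,0.1,0,0,0],[0.7,0,0.04,0.2,0,0,0],[0.7,0,0.04,0.3,0,0,0],[0.7,0,0.04,0.4,0,0,0],[0.7,0,0.04,0.5,0,0,0],[0.7,0,0.04,0.55,0,0,0],[0.7,0,0.04,0.55,0,0,0],[0.7,0,0.04,0.55,0,0,0]]' 50
python3 - <<'E'
from h import *
st()
E
```

```text
t: 8.5
eef_pos: [0.4906, 0.1239, 0.0729]
ee_rot: [-3.076, -0.636, -0.0]
force: [1.1, -1.8, 8.2]
width: 0.0369
t8.50 p [0.4906 0.1239 0.0729] yawx 23.37 tilt [-0.0001  0.0003] j7 -1.355 F [ 1.05 -1.85  8.2 ] T [-0.473  0.055  0.003] w 0.0369
```

Depth is about 5.3 mm at 8.2 N. Now a small counter-clockwise test turn.

```bash
python3 -m inch '[[0.7,0,0,0,0,0,-1],[0.7,0,0,0,0,0,-2],[0.7,0,0,0,0,0,-3],[0.7,0,0,0,0,0,-4],[0.7,0,0,0,0,0,-5],[0.7,0,0,0,0,0,-6],[0.7,0,0,0,0,0,-6],[0.7,0,0,0,0,0,-6],[0.7,0,0,0,0,0,-6],[0.7,0,0,0,0,0,-6]]' 60
python3 - <<'E'
from h import *
st()
E
```

```text
t: 9.5
eef_pos: [0.4906, 0.124, 0.0729]
ee_rot: [-3.039, -0.796, -0.0]
force: [0.3, -1.5, 8.8]
width: 0.0365
t9.50 p [0.4906 0.124  0.0729] yawx 29.37 tilt [0.     0.0003] j7 -1.296 F [ 0.34 -1.54  8.84] T [-0.366  0.05  -0.109] w 0.0365
```

Torque on the tool is 0.11 N m at 6°, and clockwise, as expected. Three clicks are guaranteed, so I go on to -50°.

```bash
python3 -m inch '[[0.7,0,0,0,0,0,-5],[0.7,0,0,0,0,0,-10],[0.7,0,0,0,0,0,-15],[0.7,0,0,0,0,0,-20],[0.7,0,0,0,0,0,-25],[0.7,0,0,0,0,0,-30],[0.7,0,0,0,0,0,-35],[0.7,0,0,0,0,0,-40],[0.7,0,0,0,0,0,-40],[0.7,0,0,0,0,0,-40]]' 60
python3 - <<'E'
from h import *
st()
E
```

```text
t: 10.5
eef_pos: [0.4905, 0.124, 0.0729]
ee_rot: [-2.583, -1.788, -0.0]
force: [0.7, -1.1, 7.6]
width: 0.0364
t10.50 p [0.4905 0.124  0.0729] yawx 69.37 tilt [-0.0002  0.0004] j7 -0.9 F [ 0.75 -1.12  7.61] T [-0.307  0.157 -0.083] w 0.0364
```

```bash
python3 -m inch '[[0.7,0,0,0,0,0,-4],[0.7,0,0,0,0,0,-8],[0.7,0,0,0,0,0,-12],[0.7,0,0,0,0,0,-15],[0.7,0,0,0,0,0,-17],[0.7,0,0,0,0,0,-18],[0.7,0,0,0,0,0,-19],[0.7,0,0,0,0,0,-19],[0.7,0,0,0,0,0,-19],[0.7,0,0,0,0,0,-19]]' 60
python3 - <<'E'
from h import *
st()
E
```

```text
t: 11.5
eef_pos: [0.4905, 0.124, 0.0729]
ee_rot: [-2.253, -2.189, -0.0]
force: [0.2, -1.5, 8.7]
width: 0.0361
t11.50 p [0.4905 0.124  0.0729] yawx 88.37 tilt [-0.0002  0.0003] j7 -0.707 F [ 0.22 -1.49  8.71] T [-0.323  0.166 -0.126] w 0.0361
```

```bash
python3 -m inch '[[0.7,0,0,0,0,0,-0.3],[0.7,0,0,0,0,0,-0.6],[0.7,0,0,0,0,0,-1],[0.7,0,0,0,0,0,-1],[0.7,0,0,0,0,0,-1],[0.7,0,0,0,0,0,-1],[0.7,0,0,0,0,0,-1],[0.7,0,0,0,0,0,-1],[0.7,0,0,0,0,0,-1],[0.7,0,0,0,0,0,-1]]' 60
python3 - <<'E'
from h import *
st()
E
```

```text
t: 12.5
eef_pos: [0.4905, 0.124, 0.0729]
ee_rot: [-2.234, -2.209, -0.0]
force: [-0.6, -1.7, 8.9]
width: 0.0365
t12.50 p [0.4905 0.124  0.0729] yawx 89.36 tilt [-0.0002  0.0003] j7 -0.697 F [-0.6  -1.71  8.94] T [-0.369  0.127 -0.067] w 0.0365
```

Torque is only 0.07 N m at -66°, so this is not the stop. On to -86°, slowly at the end.

```bash
python3 -m inch '[[0.7,0,0,0,0,0,-4],[0.7,0,0,0,0,0,-8],[0.7,0,0,0,0,0,-12],[0.7,0,0,0,0,0,-15],[0.7,0,0,0,0,0,-17],[0.7,0,0,0,0,0,-18],[0.7,0,0,0,0,0,-19],[0.7,0,0,0,0,0,-19.5],[0.7,0,0,0,0,0,-19.5],[0.7,0,0,0,0,0,-19.5]]' 60
python3 - <<'E'
from h import *
st()
E
```

```text
t: 13.5
eef_pos: [0.4905, 0.124, 0.0729]
ee_rot: [-1.827, -2.555, -0.0]
force: [-0.9, -2.3, 9.3]
width: 0.0364
t13.50 p [0.4905 0.124  0.0729] yawx 108.87 tilt [-0.0002  0.0002] j7 -0.491 F [-0.86 -2.32  9.28] T [-0.423  0.164 -0.123] w 0.0364
```

```bash
python3 -m inch '[[0.7,0,0,0,0,0,-4],[0.7,0,0,0,0,0,-8],[0.7,0,0,0,0,0,-12],[0.7,0,0,0,0,0,-15],[0.7,0,0,0,0,0,-17],[0.7,0,0,0,0,0,-18],[0.7,0,0,0,0,0,-19],[0.7,0,0,0,0,0,-20],[0.7,0,0,0,0,0,-20],[0.7,0,0,0,0,0,-20]]' 60
python3 - <<'E'
from h import *
st()
E
```

```text
t: 14.5
eef_pos: [0.4905, 0.1239, 0.0729]
ee_rot: [-1.356, -2.834, -0.0]
force: [-0.3, -1.6, 8.3]
width: 0.0368
t14.50 p [0.4905 0.1239 0.0729] yawx 128.86 tilt [-0.0002  0.0002] j7 -0.269 F [-0.28 -1.65  8.3 ] T [-0.44   0.204 -0.281] w 0.0368
```

```bash
python3 - <<'E'
from h import *
for i in range(5): viewer.snapshot('top'); st()
E
```

```text
t14.55 p [0.4905 0.1239 0.0729] yawx 128.85 tilt [-0.0002  0.0002] j7 -0.269 F [ 0.33 -2.64  7.95] T [-0.464  0.209 -0.255] w 0.0365
t14.60 p [0.4905 0.1239 0.0729] yawx 128.85 tilt [-0.0003  0.0001] j7 -0.269 F [-0.34 -1.67  9.03] T [-0.424  0.176 -0.287] w 0.0364
t14.65 p [0.4905 0.1239 0.0729] yawx 128.86 tilt [-0.0002  0.0002] j7 -0.269 F [-0.93 -1.1   8.65] T [-0.459  0.137 -0.222] w 0.0367
t14.70 p [0.4905 0.1239 0.0729] yawx 128.86 tilt [-0.0002  0.0001] j7 -0.269 F [ 0.18 -1.43  8.74] T [-0.429  0.236 -0.29 ] w 0.0365
t14.75 p [0.4905 0.1239 0.0729] yawx 128.85 tilt [-0.0003  0.0002] j7 -0.269 F [-0.21 -1.5   9.01] T [-0.48   0.218 -0.246] w 0.0367
```

A steady torque of 0.26 N m that does not jump on means this is the zero stop, five clicks from the start. I go back 5.5° to the zero click and check for zero torque.

```bash
python3 -m inch '[[0.7,0,0,0,0,0,1],[0.7,0,0,0,0,0,2],[0.7,0,0,0,0,0,3],[0.7,0,0,0,0,0,4],[0.7,0,0,0,0,0,5],[0.7,0,0,0,0,0,5.5],[0.7,0,0,0,0,0,5.5],[0.7,0,0,0,0,0,5.5],[0.7,0,0,0,0,0,5.5],[0.7,0,0,0,0,0,5.5]]' 60
python3 - <<'E'
from h import *
for i in range(4): st(); viewer.snapshot('top')
E
```

```text
t: 15.75
eef_pos: [0.4905, 0.1239, 0.0729]
ee_rot: [-1.49, -2.766, -0.0]
force: [-0.4, -2.3, 8.4]
width: 0.0363
t15.75 p [0.4905 0.1239 0.0729] yawx 123.37 tilt [-0.0002  0.0002] j7 -0.331 F [-0.36 -2.31  8.4 ] T [-0.41   0.159  0.001] w 0.0363
t15.80 p [0.4905 0.1239 0.0729] yawx 123.38 tilt [-0.0002  0.0001] j7 -0.331 F [-0.66 -2.27  9.04] T [-0.439  0.124  0.028] w 0.0364
t15.85 p [0.4905 0.1239 0.0729] yawx 123.37 tilt [-0.0002  0.0001] j7 -0.331 F [ 0.42 -3.11  7.59] T [-0.357  0.096 -0.047] w 0.0366
t15.90 p [0.4906 0.124  0.0729] yawx 123.38 tilt [-0.0001  0.0002] j7 -0.331 F [-0.01 -1.22  8.81] T [-0.407  0.148 -0.026] w 0.0364
```

```bash
python3 -m inch '[[0.7,0,0,0,0,0,5],[0.7,0,0,0,0,0,10],[0.7,0,0,0,0,0,15],[0.7,0,0,0,0,0,20],[0.7,0,0,0,0,0,25],[0.7,0,0,0,0,0,30],[0.7,0,0,0,0,0,35],[0.7,0,0,0,0,0,40],[0.7,0,0,0,0,0,46],[0.7,0,0,0,0,0,46]]' 60
python3 - <<'E'
from h import *
for i in range(3): st(); viewer.snapshot('top')
E
```

```text
t: 16.95
eef_pos: [0.4905, 0.124, 0.0729]
ee_rot: [-2.456, -1.959, 0.0]
force: [0.5, -2.1, 8.6]
width: 0.0365
t16.95 p [0.4905 0.124  0.0729] yawx 77.16 tilt [-0.  0.] j7 -0.825 F [ 0.53 -2.1   8.64] T [-0.416  0.122  0.08 ] w 0.0365
t17.00 p [0.4905 0.1239 0.0729] yawx 77.32 tilt [-0.0001 -0.    ] j7 -0.823 F [ 0.82 -2.22  8.44] T [-0.452  0.087  0.145] w 0.0358
t17.05 p [0.4905 0.124  0.0729] yawx 77.37 tilt [-0.      0.0001] j7 -0.822 F [-0.4  -2.13  8.06] T [-0.369  0.085  0.137] w 0.0365
```

6° past click 2 the torque is +0.12 N m, which fits no slip. 74° remain.

```bash
python3 -m inch '[[0.7,0,0,0,0,0,5],[0.7,0,0,0,0,0,10],[0.7,0,0,0,0,0,15],[0.7,0,0,0,0,0,20],[0.7,0,0,0,0,0,25],[0.7,0,0,0,0,0,30],[0.7,0,0,0,0,0,35],[0.7,0,0,0,0,0,40],[0.7,0,0,0,0,0,40],[0.7,0,0,0,0,0,40]]' 60
python3 - <<'E'
from h import *
for i in range(3): st(); viewer.snapshot('top')
E
python3 -m inch '[[0.7,0,0,0,0,0,5],[0.7,0,0,0,0,0,10],[0.7,0,0,0,0,0,15],[0.7,0,0,0,0,0,20],[0.7,0,0,0,0,0,25],[0.7,0,0,0,0,0,30],[0.7,0,0,0,0,0,34],[0.7,0,0,0,0,0,34],[0.7,0,0,0,0,0,34],[0.7,0,0,0,0,0,34]]' 60
python3 - <<'E'
from h import *
for i in range(4): st(); viewer.snapshot('top')
E
```

```text
t: 18.1
eef_pos: [0.4906, 0.124, 0.0729]
ee_rot: [-2.976, -1.006, -0.0]
force: [-0.6, -2.7, 8.7]
width: 0.0363
t18.10 p [0.4906 0.124  0.0729] yawx 37.37 tilt [-0.      0.0002] j7 -1.221 F [-0.58 -2.73  8.75] T [-0.372  0.142  0.099] w 0.0363
t18.15 p [0.4906 0.1239 0.0729] yawx 37.38 tilt [-0.      0.0002] j7 -1.221 F [-0.52 -2.    8.71] T [-0.367  0.104  0.115] w 0.036
t18.20 p [0.4906 0.124  0.0729] yawx 37.38 tilt [0.     0.0003] j7 -1.221 F [-0.69 -2.38  8.08] T [-0.379  0.091  0.099] w 0.0366
t: 19.25
eef_pos: [0.4906, 0.1239, 0.0729]
ee_rot: [-3.14, -0.092, -0.0]
force: [-0.8, -1.6, 8.0]
width: 0.0363
t19.25 p [0.4906 0.1239 0.0729] yawx 3.37 tilt [0.0001 0.0003] j7 -1.556 F [-0.78 -1.6   8.03] T [-0.442  0.029 -0.01 ] w 0.0363
t19.30 p [0.4906 0.1239 0.0729] yawx 3.37 tilt [0.     0.0003] j7 -1.556 F [-0.19 -1.51  8.73] T [-0.431  0.057  0.003] w 0.0363
t19.35 p [0.4906 0.1239 0.0729] yawx 3.37 tilt [0.     0.0003] j7 -1.556 F [ 0.32 -2.06  7.74] T [-0.474  0.038 -0.048] w 0.0364
t19.40 p [0.4906 0.1239 0.0729] yawx 3.37 tilt [0.     0.0003] j7 -1.556 F [-0.42 -1.6   8.82] T [-0.404  0.05  -0.038] w 0.0365
```

Torque is zero at +120°, so this is click six. I ease the knob up, then open and retreat.

```bash
python3 -m inch '[[0.7,0,0,-0.1,0,0,0],[0.7,0,0,-0.2,0,0,0],[0.7,0,0,-0.3,0,0,0],[0.7,0,0,-0.4,0,0,0],[0.7,0,0,-0.5,0,0,0],[0.7,0,0,-0.5,0,0,0],[0.6,0,0,-0.5,0,0,0],[0.5,0,0,-0.5,0,0,0],[0.3,0,0,-0.5,0,0,0],[0.1,0,0,-0.5,0,0,0]]' 60
python3 - <<'E'
from h import *
st()
E
python3 -m inch '[[0,0,0,0,0,0,0],[0,0,0,0,0,0,0],[0,0,0,0,0,0,0],[0,0,0,-1,0,0,0],[0,0,0,-3,0,0,0],[0,0,0,-6,0,0,0],[0,0,0,-9,0,0,0],[0,0,0,-12,0,0,0],[0,0,0,-12,0,0,0],[0,0,0,-12,0,0,0]]' 60
python3 - <<'E'
from h import *
st(); snap('wrist','w6'); snap('top','top1')
E
python3 k.py w6
```

```text
t: 20.45
eef_pos: [0.4905, 0.1239, 0.0777]
ee_rot: [-3.14, -0.093, 0.001]
force: [-0.9, -0.1, -0.1]
width: 0.0701
t20.45 p [0.4905 0.1239 0.0777] yawx 3.38 tilt [-0.0004  0.0001] j7 -1.558 F [-0.86 -0.11 -0.12] T [-0.029 -0.007  0.022] w 0.0701
t: 21.45
eef_pos: [0.4906, 0.1239, 0.1986]
ee_rot: [-3.14, -0.092, -0.002]
force: [0.5, -0.6, 0.2]
width: 0.0854
t21.45 p [0.4906 0.1239 0.1986] yawx 3.37 tilt [0.0011 0.0006] j7 -1.6 F [ 0.5  -0.63  0.17] T [-0.016  0.015 -0.023] w 0.0854
knob 1880 ztop [0.08695355 0.08821064] ((490.61749267578125, 124.18958282470703), 19.621213912963867)
[0.49111625 0.12405956 0.08715462] ((491.0232849121094, 124.12559509277344), 17.74306869506836)
box ((490.5068359375, 124.02296447753906), (110.217041015625, 76.587646484375), 76.37586975097656) 0.04493618995219306
```

View pics/w6.png

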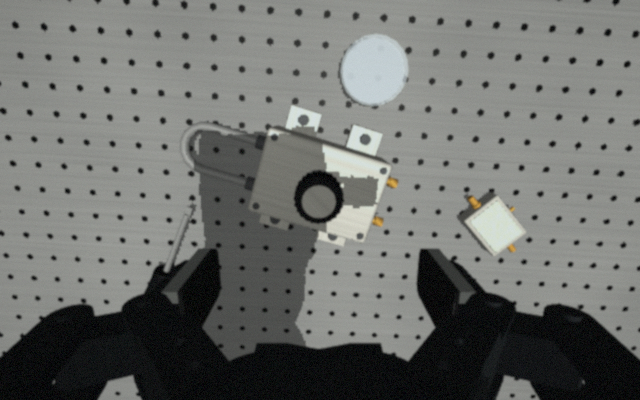

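The knob at (319,196) is fully up, its top at 87 mm, the same as before. The dish at (375,69), the amplifier at (493,224) and the screwdriver at (180,235) look undisturbed, and the robot is clear. Handing in.

```bash
python3 - <<'E'
from h import *
print(job.close_job())
E
```

```text
the job is handed in; nothing more can be done
None
```

I set the phase shifter to six clicks clockwise of zero, with the knob up, and handed the job in at about 21.6 s of the 72 s allowed. The click itself cannot be seen, so the setting rests on the torque and angle readings below.

- **Zero stop:** I pressed the knob about 5.3 mm down (8 to 9 N) and turned it counter-clockwise. The stop came five clicks (100°) from the start. There, 5.5° past the zero click, the torque held at about 0.26 N m without jumping on. Back at the zero click it read about 0.
- **Six clicks:** I then turned it 120° clockwise. The torque read about +0.12 N m 6° past click two and +0.10 N m 6° past click four. It was about 0 at click six, so I saw no sign of slip.
- **Release:** I eased the knob up in the grip, then opened the jaws and backed off. The wrist camera puts the knob top at 87 mm, the same height as at the start, so it is fully up.
- **Loose things:** By eye in the last wrist picture, the dish, amplifier and screwdriver look undisturbed. I did not measure their positions again.
- **Disagreements:** The top camera placed the knob about 2 mm off the wrist camera, so I used the wrist measurement, corrected from two tool angles. Closing the jaws gave up to 5 N of side force, which I eased to about 2 N before turning.

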